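Hold an oak upright against the sprung stop for screwing

ROBOT

A 6-joint arm with a two-finger parallel gripper is mounted at the origin on the work surface. World frame = base frame: x ahead of the robot, y to its left, z up, the work surface at z = 0. Lengths are in mm, angles in rad, forces in N, time in s.
With the tool pointing down it reaches from about 275 to 1000 mm from the base axis. Payload 8.4 kg.
Tool frame: the origin (TCP) lies midway between the tips of the shut fingers; the grasp point (between the pads) lies 19 mm behind it; z points along the fingers, y is the line along which they close (so a half turn about z gives the same grasp; the last joint's range is limited). The gripper opens to 85 mm and grips with 20 to 120 N. Pads are 22 mm wide; open, the fingers measure 114 mm over their backs; the gripper's body (76 mm by 85 mm) begins 54 mm behind the grasp point. The pads swing forward as they close: fully open they stand 13 mm farther back than shut.
Start: joints at [-1.274, 0.353, 1.633, -0, 1.155, -0.002], TCP at [183.982, -597.309, 231.281] pointing down, gripper open.
Joint ranges: [-2.63, 2.63], [-0.92, 2.1], [0.06, 2.66], [-1.3, 4.44], [0, 2.69], [-3.02, 3.02]. Speed limits (rad/s): [2.22, 2.22, 2.79, 3.14, 3.14, 3.14].

INTERFACE

Orientations are given as [roll, pitch, yaw] about the fixed x, y, z axes, in that order (R = Rz(yaw) Ry(pitch) Rx(roll)).
In Python, from rig import telemetry, optics, r gives the robot as it stands.
- The arm moves only by the tool play_rows, never from a script. Its arguments are lists of equal length, an entry for each row: "dp": the shift along the tool's x, y, z in units of 40 mm (1.0 is 40 mm), a list of three; "rot": the turn, a rotation vector about the tool's x, y, z in units of 6 degrees (1.0 is 6 degrees), a list of three. In form: {"dp": [[tx, ty, tz], ...], "rot": [[ax, ay, az], ...]}. A call has 1 to 5 rows; each row is the pose to reach, as a shift and turn from the pose commanded when the call began, along the tool's axes at that moment; what a row does not reach only later rows make up. A row lasts 1/12 s, in which the tool goes at most 41.7 mm and 7.16 degrees, less where a joint would pass 70% of its speed; a pose out of reach is approached as far as the arm can. A call with a gripper value outside its range is refused whole. "fingers" is the opening, from 0 (shut) to 1 (fully open), set as the call begins (left out, the last holds). The fingers move at their own pace and stop on an object; "grip_force" is the grip in N (left out, the last holds). Time passes only in rows, so rows that repeat a pose let the fingers close. It gives the time, the measured TCP pose, the force, the opening and the grip force at its end, in the units of the state.
- telemetry.sense(): the state, without advancing time (a new reading comes with each control period).
- optics.grab_frame(name): name is "scene" or "side" or "wrist"; returns a dict with "color" (420x560x3 uint8, red, green, blue), "mtx" (3x3 intrinsics, pixels), "R" (3x3) and "t" (3): a world point X has camera coordinates R X + t; the wrist camera has in their place "mount" (4x4, takes a point from camera to tool coordinates, whose origin is the TCP and whose axes are the flange's). Camera axes: x right, y down, z forward; pixel columns grow to the right and rows downward; lengths in mm; the calibration is good to about 2 mm. The wrist camera is an equidistant fisheye: a pixel r from the principal point sees the ray r / f radians off the axis. A picture is of the moment at which its call begins: read the wrist's pose just before it. There is no depth.
- r.sign_off(): hands the job in; it is judged then, once.
The state is a dict: "clock": time; "qpos": joint angles; "qvel": joint speeds; "joint_efforts": joint torques, N m; "eef_pos": TCP position; "tcp_rot": TCP orientation; "contact_force": force on the tool from outside, world axes, zero at the start; "wrist_torque": the same for the moment, N m; "opening": opening from 0.0 (shut) to 1.0 (fully open); "grasp_force": force on a finger pad.
Only numpy, scipy, OpenCV 4.12 (cv2) and the standard library are available. Lean on these libraries where they do the work, as an engineer would, in place of code of your own. Each camera call takes 0.05 s, during which the arm holds its last target. There are 200 camera calls.

TASK

Take the long oak upright lying on the low riser, stand it on end on the counter in front of the steel stop, and press it flat and centred against the stop's spring plate with a steady push of about 10 N (between 6 and 14 N, never over 25 N), so that I can screw it on from behind. Keep pressing for at least two seconds and finish while still holding it there, its foot on the counter; do not let go, and do not shift the other things on the counter.

Things in the scene. Friction and masses are not known exactly. Their poses are not given: they have to be found in the camera images.
- upright: Plain oak board, 160 mm long (x), 60 wide (y), 18 thick (z), 0.09 to 0.18 kg. Starts flat on the riser, 30 mm above the counter, long axis roughly away from the robot. Origin: centre of the 160 x 60 face that is underneath at the start. Either end may be the foot, either face may go against the plate. Standing on its 60 x 18 mm end, it is 160 mm tall, origin 80 mm up.
- riser: Low aluminium display riser under the upright, fixed to the counter, 110 mm long (x), 36 mm wide (y), 30 mm high: the upright overhangs it by 12 mm on each long side and about 25 mm at each end. Origin: centre of its underside.
- stop: Dark steel stop bolted to the counter. Origin on the counter 70 mm in front of the face of its spring plate at rest; x points level into the stop (push direction, roughly away from the robot), z up. Foot 100 mm wide, 10 high, 20 to 130 mm behind the face; post 40 mm wide, 125 high, 50 to 64 mm behind it. The counter in front is clear: the upright stands there.
- plate_face (a point): Centre of the front face of the aluminium spring plate, 66 mm above the counter; same axes as the stop. The plate is 40 mm wide, 10 mm thick and reaches from 8 to 124 mm above the counter; it is narrower than the upright, so fingers on the upright's long edges pass beside it. It moves back with the plate.
- stop_plate (a joint): How far the spring plate is pushed back, in m: 0 at rest, hard stop at 0.035. The spring takes 600 N per m from 0 (10 N at 0.0167 m). While it gives way the upright slides along the counter with it: a foot pressed down hard then drags and tips the upright in the grip.
- spare: Bystander: short oak offcut, 100 x 42 x 18 mm, lying on the counter between riser and stop, nearer the robot. Origin: centre of its underside.
- screw_tin: Bystander: open aluminium tin of brass screws, 62 x 50 x 24 mm, between riser and stop. Origin: centre of its underside.
- nib_jar: Bystander: brown jar, 68 mm across, 110 mm tall, beyond the tin. Origin: centre of its underside.
- driver: Bystander: screwdriver lying crosswise in front of the robot. Origin near its middle, underneath.
- mug: Bystander: white mug, 76 mm across, 85 mm tall, on the left. Origin: centre of its underside.
- gift_box: Bystander: dark gift box with copper bands, 120 x 85 x 45 mm, on the right. Origin: centre of its underside.
- spatula: Bystander: spatula lying on the left, pointing away. Origin near its middle, underneath.

How it is judged:
By the outcome, as a careful person would: the job done as asked, in the order asked, and still so for the second after the job is handed in, while the arm keeps its last pose, push and grip.
It also fails if it takes over 51 s, if anything falls off the work surface, if the arm or the gripper's body presses on something with over 40 N, if the wrist force passes 120 N, or if a joint passes its speed limit or range.

## Working session

There is one attempt and no reset: what is moved stays moved. The work goes in short steps, Python scripts to look and compute and a tool call to move; the robot and the scene stay as the last step left them, time stands still between calls to the robot, and variables do not carry over. Pictures are saved under pics/ and viewed, at most 10 in all, crops included, and the job is handed in when it is done.

Besides the shell and the picture viewer there is one more tool, called after ">>>" as name(argument=value, ...) on one line, values as JSON. play_rows: Moves the arm, as the interface text tells. Its arguments: {"type":"object","properties":{"dp":{"type":"array"},"rot":{"type":"array"},"fingers":{"type":"number"},"grip_force":{"type":"number"}},"required":["dp","rot"]}

```bash
mkdir -p pics; ls; python3 - <<'E'
from rig import telemetry, optics, r
import cv2, numpy as np, pickle
s=telemetry.sense(); print(s)
for n in ("scene","side"):
    f=optics.grab_frame(n); cv2.imwrite(f"pics/{n}0.png",f["color"][:,:,::-1]); pickle.dump(f,open(f"pics/{n}0.pkl","wb"))
    print(n,f["mtx"],f["R"],f["t"], -f["R"].T@f["t"])
E
```

```text
pics
{'clock': 0.0, 'qpos': array([-1.27443265e+00,  3.53641632e-01,  1.63413667e+00,  2.14532284e-05,
        1.15517812e+00, -2.39753548e-03]), 'qvel': array([-8.81064027e-04, -1.11206316e-03,  9.07793053e-06,  4.05107654e-04,
       -4.71811953e-04, -1.10991227e-03]), 'joint_efforts': array([ 6.16715661e-04, -6.05255270e+01, -3.42067015e+01,  4.90270054e-05,
        9.37916804e-03,  1.66068895e-05]), 'eef_pos': array([ 183.83103219, -596.86192738,  230.56465777]), 'tcp_rot': array([-3.14022894e+00, -2.28846231e-05,  2.98752519e-01]), 'contact_force': array([-0.32645045, -0.16149408, -0.60681962]), 'wrist_torque': array([ 0.00600925,  0.05175164, -0.03883936]), 'grasp_force': 0.0, 'opening': 1.002085624917686}
scene [[519.7448659    0.         271.24516973]
 [  0.         519.7448659  218.23876747]
 [  0.           0.           1.        ]] [[-0.81885207  0.57398107  0.0051978 ]
 [ 0.45155918  0.64974027 -0.61149971]
 [-0.35436648 -0.49838068 -0.79122759]] [ 478.174755   -224.6659147  1755.12264676] [1114.96097162  746.2304598  1248.83285805]
side [[504.80970438   0.         267.86725373]
 [  0.         504.80970438 209.92693961]
 [  0.           0.           1.        ]] [[-0.92826375 -0.37191813  0.00182136]
 [-0.2696003   0.66950089 -0.69215911]
 [ 0.25620712 -0.64299725 -0.72174265]] [ 510.66787523  215.78749884 1187.96036871] [ 227.84694222  809.31196806 1005.83083585]
```

View pics/scene0.png

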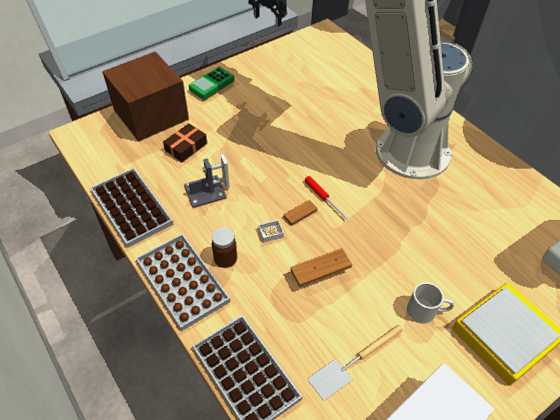

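View pics/side0.png

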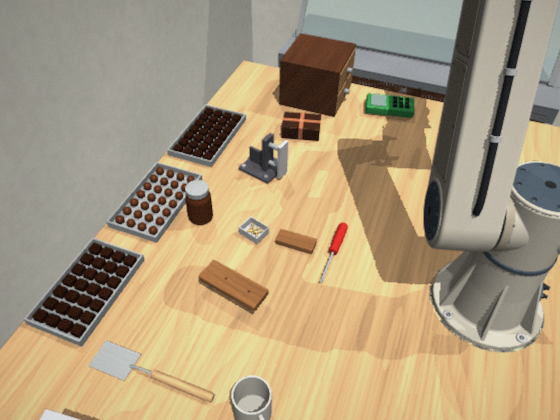

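The scene view shows the upright at about (321,267), spare (300,212), tin (271,231), jar (224,247) and stop (208,182), with its light plate at (225,172). The side view shows the upright at (234,285), and the stop at (264,160) with its plate at (281,160). Next I'll zoom in on the upright and stop in both views.

```bash
python3 - <<'E'
import cv2, numpy as np, pickle
fs={n:pickle.load(open(f"pics/{n}0.pkl","rb")) for n in("scene","side")}
def crop(n,x,y,w,h):
    c=fs[n]["color"][y:y+h,x:x+w,::-1]; return cv2.resize(c,(400,300),interpolation=cv2.INTER_CUBIC)
# 80x60 at 5x
a=np.hstack([crop("scene",170,148,80,60),crop("side",225,127,80,60)])
b=np.hstack([crop("scene",280,237,80,60),crop("side",195,255,80,60)])
cv2.imwrite("pics/zoom.png",np.vstack([a,b]))
def ray(n,uv,z):
    f=fs[n];d=f["R"].T@np.linalg.solve(f["mtx"],[*uv,1]);c=-f["R"].T@f["t"];return c+d*(z-c[2])/d[2]
for n,box in(("scene",(280,237,80,60)),("side",(190,250,90,70))):
    x,y,w,h=box;hsv=cv2.cvtColor(fs[n]["color"],cv2.COLOR_RGB2HSV)[y:y+h,x:x+w]
    print(n,np.median(hsv[25:35,35:50].reshape(-1,3),0),hsv[2,2],hsv[-2,-2])
    m=((hsv[...,1]>140)&(hsv[...,2]>115)&(hsv[...,2]<200)).astype(np.uint8)
    m=cv2.morphologyEx(m,cv2.MORPH_CLOSE,np.ones((3,3)));m=cv2.morphologyEx(m,cv2.MORPH_OPEN,np.ones((3,3)))
    c=max(cv2.findContours(m,0,2)[0],key=cv2.contourArea)[:,0]+[x,y]
    q=np.array([ray(n,p,48)[:2] for p in c],np.float32); print(cv2.minAreaRect(q), cv2.contourArea(c.astype(np.float32)))
E
```

```text
scene [ 15.  172.  181.5] [ 18 125 234] [ 25 104 238]
((559.138427734375, 202.19760131835938), (66.13973236083984, 159.2566680908203), 76.88520050048828) 1029.5
side [ 14. 149. 168.] [ 18 104 232] [ 16 113 215]
((556.6525268554688, 203.43698120117188), (59.115631103515625, 157.85670471191406), 78.32703399658203) 1360.5
```

View pics/zoom.png

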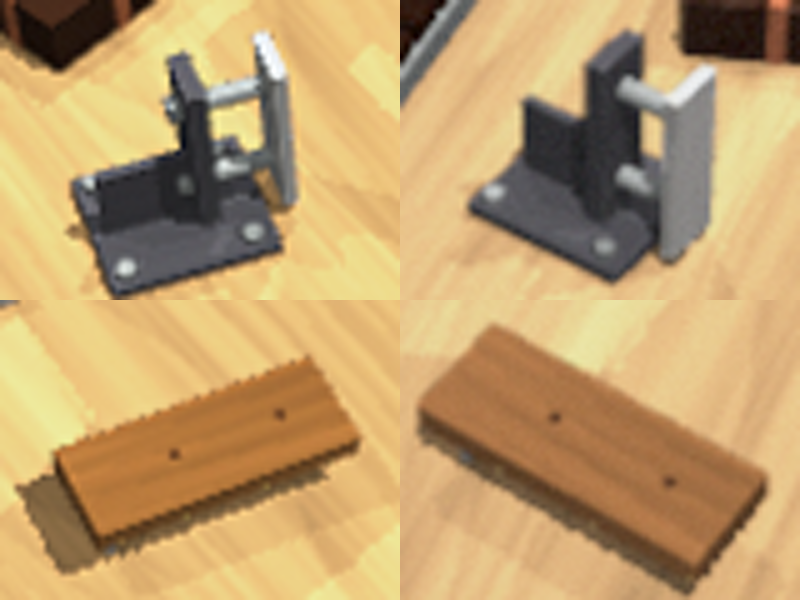

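The zoom shows the plate and foot clearly. In the side crop, the plate's front face has corners at about (272,108), (315,72), (308,228) and (268,262). In the scene crop, the foot corners are at about (72,180), (118,295) and (283,247). The upright is clean. I'll cast these points.

```bash
cat > h.py <<'E'
import numpy as np, pickle
fs={n:pickle.load(open(f"pics/{n}0.pkl","rb")) for n in("scene","side")}
def ray(n,uv,z):
    f=fs[n];d=f["R"].T@np.linalg.solve(f["mtx"],[*uv,1]);c=-f["R"].T@f["t"];return c+d*(z-c[2])/d[2]
E
python3 - <<'E'
from h import *
O={"scene":(170,148),"side":(225,127)}
def g(l,n,pts,z,o=None):
    o=np.array(o if o else O[n])
    print(l,n,[ray(n,o+np.array(p)/5-.4+0*o,z)[:2].round(0).tolist() for p in pts])
g("plate top","side",[(272,108),(315,72)],124)
g("plate bot","side",[(268,262),(308,228)],8)
g("plate toprow(back L,R..)","scene",[(257,37),(270,33),(287,75),(275,80)],124)
g("plate bot","scene",[(297,200),(283,208)],8)
g("foot","scene",[(72,180),(118,295),(283,247),(235,140)],10)
g("foot","side",[(70,208),(212,282),(258,240)],10)
g("post top","side",[(186,62),(208,66),(240,36),(220,30)],125)
g("post top","scene",[(168,58),(187,98),(208,92),(188,55)],125)
g("upr","scene",[(55,455),(310,358),(358,440),(100,543)],48,(280,177))
g("upr","side",[(92,324),(20,408),(295,572),(367,478)],48,(195,195))
for n,p in(("scene",(300,212)),("side",(296,241))):print("spare",ray(n,p,18).round())
for n,p in(("scene",(271,229)),("side",(253,230))):print("tin",ray(n,p,24).round())
for n,p in(("scene",(224,236)),("side",(198,187))):print("jar",ray(n,p,110).round())
E
```

```text
plate top side [[600.0, -205.0], [589.0, -244.0]]
plate bot side [[601.0, -207.0], [589.0, -243.0]]
plate toprow(back L,R..) scene [[597.0, -246.0], [589.0, -245.0], [599.0, -209.0], [607.0, -210.0]]
plate bot scene [[599.0, -212.0], [609.0, -211.0]]
foot scene [[708.0, -306.0], [731.0, -207.0], [627.0, -182.0], [605.0, -276.0]]
foot side [[726.0, -205.0], [624.0, -177.0], [612.0, -220.0]]
post top side [[658.0, -224.0], [646.0, -225.0], [639.0, -257.0], [652.0, -258.0]]
post top scene [[651.0, -261.0], [658.0, -226.0], [645.0, -223.0], [640.0, -256.0]]
upr scene [[631.0, 159.0], [476.0, 189.0], [490.0, 246.0], [644.0, 217.0]]
upr side [[629.0, 158.0], [638.0, 215.0], [484.0, 250.0], [473.0, 191.0]]
spare [479.   1.  18.]
spare [471.   5.  18.]
tin [590.   7.  24.]
tin [585.  16.  24.]
jar [744.   6. 110.]
jar [743.   3. 110.]
```

The upright's centre is at about (558,203), with its axis at -11.7°. The plate face is at about (595,-226), heading about -14.5°. The sizes match the given ones: 157x59 for the upright, 39 for the plate width. I'm setting off to hover over the upright.

>>> play_rows(dp=[[0.68,-0.734,0],[1.36,-1.468,0],[2.04,-2.2,0],[2.72,-2.936,0],[3.4,-3.67,0]], rot=[[0,0,0],[0,0,0],[0,0,0],[0,0,0],[0,0,0]], fingers=1)

```text
clock: 0.52
eef_pos: [270.9, -415.1, 230.9]
tcp_rot: [-3.141, 0.0, 0.298]
contact_force: [0.4, -0.3, 0.4]
opening: 0.999
grasp_force: 0.0
```

>>> play_rows(dp=[[0.68,-0.734,0],[1.36,-1.468,0],[2.04,-2.2,0],[2.72,-2.936,0],[3.4,-3.67,0]], rot=[[0,0,0],[0,0,0],[0,0,0],[0,0,0],[0,0,0]])

```text
clock: 0.93
eef_pos: [357.7, -234.8, 231.2]
tcp_rot: [-3.142, -0.0, 0.298]
contact_force: [0.3, -0.7, 0.3]
opening: 1.004
grasp_force: 0.0
```

>>> play_rows(dp=[[0.68,-0.734,0],[1.36,-1.468,0],[2.04,-2.2,0],[2.72,-2.936,0],[3.4,-3.67,0]], rot=[[0,0,0],[0,0,0],[0,0,0],[0,0,0],[0,0,0]])

```text
clock: 1.35
eef_pos: [444.5, -54.3, 231.3]
tcp_rot: [3.141, -0.0, 0.299]
contact_force: [1.0, -1.2, 0.8]
opening: 0.999
grasp_force: 0.0
```

>>> play_rows(dp=[[0.68,-0.734,0],[1.36,-1.468,0],[2.04,-2.2,0],[2.72,-2.936,0],[3.4,-3.67,0]], rot=[[0,0,0],[0,0,0],[0,0,0],[0,0,0],[0,0,0]])

```text
clock: 1.77
eef_pos: [531.3, 126.1, 231.1]
tcp_rot: [3.142, 0.0, 0.299]
contact_force: [1.0, -1.6, -0.0]
opening: 1.002
grasp_force: 0.0
```

>>> play_rows(dp=[[0.68,-0.734,0],[1.36,-1.468,0],[1.36,-1.468,0],[1.36,-1.468,0],[1.36,-1.468,0]], rot=[[0,0,1],[0,0,2],[0,0,3],[0,0,4],[0,0,4.8]])

```text
clock: 2.18
eef_pos: [565.5, 197.0, 230.5]
tcp_rot: [3.141, 0.001, -0.208]
contact_force: [0.2, 0.1, 0.5]
opening: 1.003
grasp_force: 0.0
```

```bash
cat >> h.py <<'E'
from scipy.spatial.transform import Rotation as Ro
def wpix(f,s,uv,z):
    """fisheye pixels -> world points on plane z"""
    uv=np.atleast_2d(uv).astype(float);m=f["mtx"];d=(uv-[m[0,2],m[1,2]])/[m[0,0],m[1,1]]
    th=np.linalg.norm(d,axis=1)+1e-9; ray=np.c_[d/th[:,None]*np.sin(th)[:,None],np.cos(th)]
    Rt=Ro.from_euler('xyz',s["tcp_rot"]).as_matrix();M=np.array(f["mount"])
    c=Rt@M[:3,3]+s["eef_pos"]; D=ray@(Rt@M[:3,:3]).T
    return c+D*((z-c[2])/D[:,2])[:,None]
E
python3 - <<'E'
from h import *
from rig import telemetry, optics
import cv2
s=telemetry.sense(); f=optics.grab_frame("wrist"); pickle.dump((s,f),open("pics/w1.pkl","wb"))
print(s["qpos"],s["eef_pos"],s["tcp_rot"]); print(np.array(f["mount"]).round(3),f["mtx"])
img=f["color"];hsv=cv2.cvtColor(img,cv2.COLOR_RGB2HSV)
m=((hsv[...,1]>140)&(hsv[...,2]>100)&(hsv[...,2]<205)).astype(np.uint8)
m=cv2.morphologyEx(m,cv2.MORPH_OPEN,np.ones((5,5)))
out=img[:,:,::-1].copy()
cs=cv2.findContours(m,0,2)[0];cv2.drawContours(out,cs,-1,(0,255,0),1)
for c in sorted(cs,key=cv2.contourArea)[-4:]:
    q=wpix(f,s,c[:,0],48)[:,:2].astype(np.float32);print(cv2.contourArea(c),c[:,0].mean(0),cv2.minAreaRect(q))
cv2.imwrite("pics/w1.png",out)
E
```

```text
[ 3.32758378e-01  3.14119649e-01  1.69117646e+00 -5.08943802e-05
  1.13769300e+00  2.11140724e+00] [565.46477152 197.00046944 230.45936685] [ 3.14083437e+00  1.17355512e-03 -2.07831592e-01]
[[ 1.0000e-03 -9.4600e-01 -3.2400e-01  8.3793e+01]
 [ 1.0000e+00  1.0000e-03  0.0000e+00 -2.8000e-01]
 [-0.0000e+00 -3.2400e-01  9.4600e-01 -1.4309e+02]
 [ 0.0000e+00  0.0000e+00  0.0000e+00  1.0000e+00]] [[325.1922621   0.        281.0445843]
 [  0.        325.1922621 209.5377406]
 [  0.          0.          1.       ]]
262.5 [132.46511628 403.48837209] ((239.3905029296875, 532.1973876953125), (28.667192459106445, 99.88851165771484), 85.96734619140625)
684.0 [478.61764706 273.97058824] ((394.4942321777344, -32.367427825927734), (95.0076904296875, 24.672109603881836), 88.56669616699219)
1849.5 [445.91176471 215.47058824] ((489.0244445800781, 14.742071151733398), (37.82905197143555, 90.8298568725586), 89.6003646850586)
7908.0 [277.70212766 193.55319149] ((559.5874633789062, 200.34405517578125), (59.81963348388672, 158.54318237304688), 77.62016296386719)
```

View pics/w1.png

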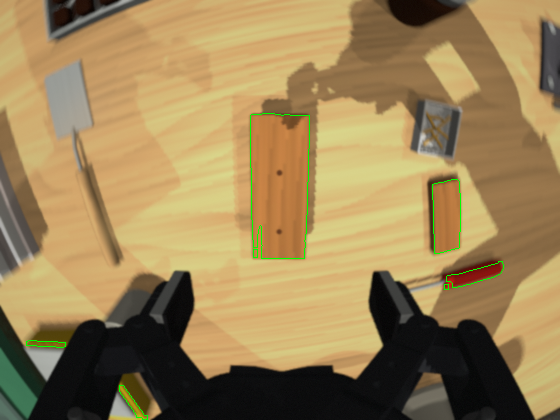

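The wrist view shows the upright alone between the fingers, with corners near (250,114), (309,114), (306,258) and (250,258). It measures 59.8x158.5, centred at (559.6,200.3), with yaw -12.4°. I'm descending to grasp 10 mm beyond the centre.

>>> play_rows(dp=[[0.07,-0.08,1],[0.07,-0.08,2],[0.07,-0.08,3],[0.07,-0.08,3.8],[0.07,-0.08,4.4]], rot=[[0,0,0.05],[0,0,0.05],[0,0,0.05],[0,0,0.05],[0,0,0.05]])

```text
clock: 2.65
eef_pos: [567.4, 198.0, 52.1]
tcp_rot: [3.14, 0.003, -0.207]
contact_force: [0.0, 0.7, -0.1]
opening: 0.999
grasp_force: 0.0
```

>>> play_rows(dp=[[0,0,0.4],[0,0,0.7],[0,0,0.9],[0,0,0.97],[0,0,0.97]], rot=[[0,0,0],[0,0,0],[0,0,0],[0,0,0],[0,0,0]])

```text
clock: 3.07
eef_pos: [569.2, 198.7, 16.4]
tcp_rot: [3.142, 0.0, -0.209]
contact_force: [-0.7, -0.1, 0.3]
opening: 0.998
grasp_force: 0.0
```

>>> play_rows(dp=[[0,0,0],[0,0,0],[0,0,0],[0,0,0],[0,0,0]], rot=[[0,0,0],[0,0,0],[0,0,0],[0,0,0],[0,0,0]], fingers=0, grip_force=80)

```text
clock: 3.48
eef_pos: [570.1, 199.0, 18.0]
tcp_rot: [-3.14, -0.002, -0.209]
contact_force: [-1.4, -0.5, 5.7]
opening: 0.691
grasp_force: 86.4
```

>>> play_rows(dp=[[0,0,0],[0,0,0],[0,0,0],[0,0,0],[0,0,0]], rot=[[0,0,0],[0,0,0],[0,0,0],[0,0,0],[0,0,0]])

```text
clock: 3.9
eef_pos: [570.1, 199.0, 18.0]
tcp_rot: [-3.14, -0.002, -0.209]
contact_force: [-1.7, -0.0, 5.6]
opening: 0.685
grasp_force: 86.4
```

>>> play_rows(dp=[[0,0,-0.4],[0,0,-1.2],[0,0,-2.2],[0,0,-3.2],[0,0,-4.2]], rot=[[0,0,0],[0,0,0],[0,0,0],[0,0,0],[0,0,0]])

```text
clock: 4.32
eef_pos: [568.7, 198.6, 186.8]
tcp_rot: [-3.141, -0.0, -0.209]
contact_force: [1.3, -0.3, -0.8]
opening: 0.687
grasp_force: 86.2
```

>>> play_rows(dp=[[0,0,-1],[0,0,-2],[0,0,-2],[0,0,-2],[0,0,-2]], rot=[[0,0,0],[0,0,0],[0,0,0],[0,0,0],[0,0,0]])

```text
clock: 4.73
eef_pos: [568.7, 198.5, 264.4]
tcp_rot: [-3.142, -0.0, -0.209]
contact_force: [-0.9, -0.2, -2.6]
opening: 0.688
grasp_force: 86.4
```

```bash
python3 -c "
from rig import telemetry as t
s=t.sense();print(s['qpos'],s['eef_pos'],s['tcp_rot'],s['contact_force'],s['grasp_force'],s['clock'])"
```

```text
[ 3.33403285e-01  2.88540271e-01  1.64827339e+00 -1.01648232e-05
  1.20468324e+00  2.11327052e+00] [568.65149468 198.52611723 264.38024564] [-3.14155135e+00 -8.69096029e-05 -2.09067272e-01] [-0.91548243 -0.18117076 -2.61845669] 86.39535069465637 4.7333
```

>>> play_rows(dp=[[-0.13,0.97,-0.2],[-0.26,1.94,-0.4],[-0.39,2.91,-0.6],[-0.52,3.88,-0.8],[-0.65,4.85,-1]], rot=[[0,0,0],[0,0,0],[0,0,0],[0,0,0],[0,0,0]])

```text
clock: 5.15
eef_pos: [501.3, 13.0, 302.6]
tcp_rot: [3.141, 0.004, -0.208]
contact_force: [0.9, -0.9, -0.5]
opening: 0.692
grasp_force: 86.5
```

>>> play_rows(dp=[[-0.13,0.97,-0.2],[-0.26,1.94,-0.4],[-0.39,2.91,-0.6],[-0.52,3.88,-0.8],[-0.73,5.37,-1]], rot=[[0,0,0],[0,0,0],[0,0,0],[0,0,0],[0,0,0]])

```text
clock: 5.57
eef_pos: [435.1, -173.1, 340.8]
tcp_rot: [-3.141, 0.002, -0.209]
contact_force: [0.6, -0.9, -1.8]
opening: 0.685
grasp_force: 86.5
```

```bash
python3 -c "
from rig import telemetry as t
s=t.sense();print(s['qpos'].tolist(),s['eef_pos'].tolist(),s['tcp_rot'].tolist(),s['contact_force'],s['grasp_force'],s['clock'])"
```

```text
[-0.38192225045774864, 0.007976529185257902, 1.8119842850052512, 0.00015947758002220205, 1.3241453153503735, 1.3974815829718403] [435.11892201627086, -173.0890387233032, 340.79798512967693] [-3.14100696959828, 0.002449170895306718, -0.20864592144962946] [ 0.61314772 -0.85898953 -1.79214733] 86.52563452720642 5.5667
```

>>> play_rows(dp=[[0,0,0],[0,0,0],[0,0,0],[0,0,0],[0,0,0]], rot=[[1,0,0],[2,0,0],[3,0,0],[4,0,0],[4,0,0]])

```text
clock: 5.98
eef_pos: [435.3, -173.3, 338.9]
tcp_rot: [-2.716, 0.005, -0.213]
contact_force: [-0.6, 0.3, -1.7]
opening: 0.687
grasp_force: 86.6
```

```bash
python3 -c "
from rig import telemetry as t
s=t.sense();print(s['qpos'].tolist(),s['eef_pos'].tolist(),s['tcp_rot'].tolist(),s['contact_force'],s['grasp_force'],s['clock'])"
```

```text
[-0.6569725346796643, 0.10670556969435122, 1.777000359079159, 0.38225650586489734, 1.4630445244882848, 1.0464759614364565] [435.2978965098764, -173.33608834693104, 338.9335482886302] [-2.7159384303358167, 0.005074718216855345, -0.21273286830107363] [-0.63566098  0.28659066 -1.65748155] 86.6209065914154 5.9833
```

```bash
cat > kin.py <<'E'
import numpy as np
from scipy.spatial.transform import Rotation as Ro
from scipy.optimize import least_squares
D=[([-1.27443265,.353641632,1.63413667,0,1.15517812,-.0024],[183.831,-596.862,230.565],[-3.14022,0,.298752]),
([.332758,.3141196,1.69117646,0,1.137693,2.111407],[565.46477,197.00047,230.459],[3.140834,.00117,-.20783]),
([.333403,.28854,1.648273,0,1.204683,2.11327],[568.6515,198.526,264.38],[-3.14155,0,-.209067]),
([-.381922,.0079765,1.811984,.00016,1.324145,1.397482],[435.1189,-173.089,340.798],[-3.141,.00245,-.208646]),
([-.656973,.1067056,1.777,.382257,1.4630445,1.046476],[435.2979,-173.336,338.9335],[-2.715938,.005075,-.212733])]
C=np.array([[0,-1,0],[1,0,0],[0,0,1.]])
E=Ro.from_euler
def fk(q,P):
    a1,d1,L2,e,L4,L6,c=P
    B=E('z',q[0]+c);F=B*E('y',q[1]+q[2]);T=F*E('z',q[3])*E('y',q[4])*E('z',q[5])*Ro.from_matrix(C)
    return B.apply([a1,0,d1])+(B*E('y',q[1])).apply([0,0,L2])+F.apply([e,0,L4])+T.apply([0,0,L6]),T
P0=[0,400,450,0,430,250,0.0024]
def res(P):return np.concatenate([fk(q,P)[0]-p for q,p,_ in D]+[(np.array(P[:4])-P0[:4])*[.02,.003,.003,.02]])
P=least_squares(res,P0).x
QMIN=np.array([-2.63,-.92,.06,-1.3,0,-3.02]);QMAX=np.array([2.63,2.1,2.66,4.44,2.69,3.02])
def ik(p,R,q0):
    f=lambda q:np.concatenate([(lambda a:np.r_[a[0]-p,(R.inv()*a[1]).as_rotvec()*300])(fk(q,P))])
    return least_squares(f,np.clip(q0,QMIN+.01,QMAX-.01),bounds=(QMIN,QMAX))
E
python3 - <<'E'
from kin import *
print(P.round(3))
for q,p,e in D:
    a,T=fk(q,P);print((a-p).round(2),(T.inv()*E('xyz',e)).as_rotvec().round(4))
h=np.radians(-14.5);n=np.array([np.cos(h),np.sin(h),0])
R=E('z',h)*Ro.from_matrix(np.array([[0,0,1],[0,-1,0],[1,0,0.]]).T.T)
print(R.as_matrix().round(2))
for d in(60,0,-20): # gap in front of plate
    p=np.array([595,-226,90])-n*(d+9)+n*23
    s=ik(p,R,[-.4,.6,2,3.1,.8,-1.5]);print(d,p.round(),s.x.round(3),s.cost.round(3))
    q=s.x;B=E('z',q[0]);F=B*E('y',q[1]+q[2]);print("wrist ctr",(p-n*P[5]).round())
E
```

```text
[-1.13600e+00  2.88827e+02  5.61209e+02  4.58110e+01  4.92450e+02
  3.43374e+02  3.00000e-03]
[0.08 0.11 0.04] [0.     0.     0.0026]
[ 0.35  0.19 -0.11] [-0.      0.      0.0026]
[-0.29 -0.03  0.06] [-0.     -0.0001  0.0026]
[ 0.03 -0.32  0.01] [ 0.     -0.      0.0026]
[-0.19  0.04  0.  ] [0.     0.0011 0.0024]
[[-0.   -0.25  0.97]
 [ 0.   -0.97 -0.25]
 [ 1.    0.    0.  ]]
60 [ 550. -214.   90.] [-0.535  1.166  2.44   2.831  2.016 -1.708] 0.0
wrist ctr [ 218. -129.   90.]
0 [ 609. -230.   90.] [-0.482  1.09   2.343  2.906  1.854 -1.638] 0.0
wrist ctr [ 276. -144.   90.]
-20 [ 628. -235.   90.] [-0.468  1.071  2.309  2.923  1.804 -1.622] 0.0
wrist ctr [ 295. -149.   90.]
```

```bash
cat > plan.py <<'E'
from kin import *
LIM=np.array([2.22,2.22,2.79,3.14,3.14,3.14])
h=np.radians(-14.5)
def Rpush(h):return E('z',h)*Ro.from_matrix(np.array([[0,0,1],[0,-1,0],[1,0,0.]]))
def show(q0,q1,T0=None,n=None):
    q0,q1=map(np.array,(q0,q1))
    N=30
    while n is None:
        Q=[q0+(q1-q0)*k/N for k in range(N+1)];G=[fk(q,P) for q in Q]
        rot=max((a[1].inv()*b[1]).magnitude() for a,b in zip(G,G[1:]));tr=max(np.linalg.norm(a[0]-b[0]) for a,b in zip(G,G[1:]))
        if rot>np.radians(6.8) or tr>39 or (abs(q1-q0)/N*12/LIM).max()>.63:N+=1
        else:break
    print("N",N,np.degrees(rot),tr)
    for i in range(0,N,5):
        p0,R0=G[i] if not(i==0 and T0) else T0
        js=range(i+1,min(i+6,N+1))
        print(i,"dp",[(R0.inv().apply(G[j][0]-p0)/40).round(2).tolist() for j in js])
        print("  rot",[((R0.inv()*G[j][1]).as_rotvec()/np.radians(6)).round(2).tolist() for j in js])
        p,R=G[js[-1]];c=R.apply([[x,y,z] for x in(70,-92) for y in(32,-32) for z in(-5,-40)])+p
        q=Q[js[-1]];B=E('z',q[0]);w=p-R.apply([0,0,P[5]])
        print("   tcp",p.round(),"board z",c[:,2].min().round(),c[:,2].max().round(),"wrist",w.round(),"q",q.round(2))
E
python3 - <<'E'
from plan import *
from rig import telemetry
s=telemetry.sense();q0=s["qpos"];n=np.array([np.cos(h),np.sin(h),0])
for d,z in((80,90),(80,250),(80,350),(40,250)):
    p=np.array([595,-226,0])-n*(d-14)+[0,0,z];r_=ik(p,Rpush(h),[-.4,.6,2,2.9,1.5,-1.5]);print(d,z,r_.x.round(3),round(r_.cost,3))
p=np.array([595,-226,0])-n*(80-14)+[0,0,250];q1=ik(p,Rpush(h),[-.4,.6,2,2.9,1.5,-1.5]).x
show(q0,q1,(s["eef_pos"],E('xyz',s["tcp_rot"])))
E
```

```text
80 90 [-0.559  1.2    2.47   2.794  2.073 -1.744] 0.0
80 250 [-0.559  0.659  2.611  2.836  1.694 -1.609] 0.0
80 350 [-0.559  0.24   2.602  2.825  1.285 -1.479] 0.0
40 250 [-0.515  0.634  2.534  2.882  1.596 -1.578] 0.0
N 31 6.673140758514161 29.74983321663575
0 dp [[-0.0, -0.58, 0.46], [0.01, -1.17, 0.85], [0.03, -1.74, 1.17], [0.07, -2.29, 1.43], [0.13, -2.82, 1.63]]
  rot [[0.87, -0.02, -0.61], [1.72, 0.05, -1.18], [2.56, 0.21, -1.71], [3.38, 0.45, -2.2], [4.17, 0.76, -2.66]]
   tcp [468. -48. 326.] board z 286.0 391.0 wrist [ 408. -303.  548.] q [-0.64  0.2   1.91  0.78  1.5   0.62]
5 dp [[0.18, -0.35, 0.34], [0.38, -0.69, 0.62], [0.59, -1.0, 0.84], [0.82, -1.28, 1.01], [1.07, -1.51, 1.12]]
  rot [[0.71, 0.4, -0.47], [1.37, 0.86, -0.93], [1.96, 1.4, -1.35], [2.48, 1.99, -1.76], [2.93, 2.64, -2.13]]
   tcp [509.  24. 351.] board z 278.0 425.0 wrist [ 391. -281.  455.] q [-0.63  0.28  2.05  1.17  1.54  0.19]
10 dp [[0.25, -0.1, 0.18], [0.51, -0.16, 0.31], [0.78, -0.18, 0.38], [1.04, -0.17, 0.41], [1.29, -0.1, 0.38]]
  rot [[0.34, 0.68, -0.4], [0.6, 1.39, -0.8], [0.76, 2.13, -1.18], 
[... 635 characters left out ...]
-0.93], [-1.87, 1.28, -1.43], [-2.61, 1.55, -1.93], [-3.39, 1.74, -2.45]]
   tcp [596. -99. 333.] board z 230.0 408.0 wrist [ 266. -172.  273.] q [-0.58  0.55  2.45  2.36  1.65 -1.1 ]
25 dp [[-0.09, 0.49, -0.27], [-0.19, 0.99, -0.61], [-0.31, 1.47, -1.0], [-0.43, 1.93, -1.44], [-0.56, 2.38, -1.95]]
  rot [[-0.78, 0.09, -0.59], [-1.57, 0.1, -1.2], [-2.38, 0.01, -1.84], [-3.18, -0.17, -2.51], [-3.97, -0.44, -3.2]]
   tcp [ 548. -192.  265.] board z 169.0 337.0 wrist [ 210. -131.  252.] q [-0.56  0.64  2.58  2.76  1.69 -1.52]
30 dp [[-0.31, 0.53, -0.34]]
  rot [[-0.74, -0.33, -0.76]]
   tcp [ 531. -209.  250.] board z 158.0 320.0 wrist [ 199. -124.  250.] q [-0.56  0.66  2.61  2.84  1.69 -1.61]
```

```bash
python3 - <<'E'
from plan import *
from rig import telemetry
s=telemetry.sense();q0=s["qpos"];n=np.array([np.cos(h),np.sin(h),0])
p=np.array([595,-226,0])-n*(40-14)+[0,0,250];q1=ik(p,Rpush(h),[-.4,.6,2,2.9,1.5,-1.5]).x
np.save("q1.npy",q1);show(q0,q1,(s["eef_pos"],E('xyz',s["tcp_rot"])))
E
```

```text
N 30 6.6363884064087735 30.56942549347969
0 dp [[0.06, -0.62, 0.45], [0.13, -1.23, 0.82], [0.21, -1.83, 1.13], [0.31, -2.4, 1.37], [0.43, -2.95, 1.55]]
  rot [[0.88, 0.03, -0.65], [1.74, 0.16, -1.24], [2.58, 0.37, -1.79], [3.39, 0.66, -2.31], [4.16, 1.03, -2.78]]
   tcp [480. -47. 331.] board z 288.0 398.0 wrist [ 412. -301.  552.] q [-0.63  0.19  1.9   0.8   1.49  0.61]
5 dp [[0.24, -0.35, 0.34], [0.49, -0.68, 0.61], [0.76, -0.98, 0.82], [1.04, -1.25, 0.98], [1.33, -1.47, 1.09]]
  rot [[0.69, 0.45, -0.49], [1.32, 0.96, -0.96], [1.88, 1.54, -1.4], [2.36, 2.18, -1.81], [2.76, 2.86, -2.19]]
   tcp [531.  22. 359.] board z 284.0 435.0 wrist [ 401. -278.  462.] q [-0.61  0.28  2.03  1.22  1.51  0.17]
10 dp [[0.29, -0.07, 0.18], [0.58, -0.09, 0.31], [0.88, -0.07, 0.38], [1.16, -0.01, 0.4], [1.43, 0.1, 0.37]]
  rot [[0.29, 0.71, -0.41], [0.49, 1.44, -0.81], [0.59, 2.19, -1.19], [0.59, 2.95, -1.56], [0.49, 3.71, -1.91]]
   tcp [584.  25. 384.] board z 293.0 459.0 wrist [ 375. -247.  384.] q [-0.59  0.37  2.16  1.63  1.53 -0.27]
15 dp [[0.23, 0.2, 0.01], [0.44, 0.45, -0.04], [0.62, 0.73, -0.
[... 250 characters left out ...]
  1.55 -0.7 ]
20 dp [[0.07, 0.42, -0.15], [0.11, 0.85, -0.36], [0.12, 1.3, -0.63], [0.09, 1.75, -0.96], [0.04, 2.2, -1.35]]
  rot [[-0.61, 0.45, -0.46], [-1.29, 0.82, -0.94], [-2.02, 1.11, -1.43], [-2.8, 1.32, -1.94], [-3.61, 1.43, -2.46]]
   tcp [ 626. -122.  327.] board z 225.0 402.0 wrist [ 290. -172.  276.] q [-0.54  0.55  2.41  2.47  1.57 -1.14]
25 dp [[-0.16, 0.54, -0.28], [-0.33, 1.08, -0.61], [-0.51, 1.61, -1.02], [-0.7, 2.12, -1.48], [-0.89, 2.61, -2.01]]
  rot [[-0.8, 0.02, -0.59], [-1.62, -0.05, -1.21], [-2.43, -0.21, -1.86], [-3.23, -0.46, -2.53], [-4.02, -0.8, -3.22]]
   tcp [ 570. -219.  250.] board z 158.0 320.0 wrist [ 237. -134.  250.] q [-0.51  0.63  2.53  2.88  1.6  -1.58]
```

>>> play_rows(dp=[[0.06,-0.62,0.45],[0.13,-1.23,0.82],[0.21,-1.83,1.13],[0.31,-2.4,1.37],[0.43,-2.95,1.55]], rot=[[0.88,0.03,-0.65],[1.74,0.16,-1.24],[2.58,0.37,-1.79],[3.39,0.66,-2.31],[4.16,1.03,-2.78]])

```text
clock: 6.4
eef_pos: [480.7, -43.6, 331.7]
tcp_rot: [-2.304, -0.256, -0.036]
contact_force: [-0.0, 0.5, -1.8]
opening: 0.686
grasp_force: 86.7
```

>>> play_rows(dp=[[0.24,-0.35,0.34],[0.49,-0.68,0.61],[0.76,-0.98,0.82],[1.04,-1.25,0.98],[1.33,-1.47,1.09]], rot=[[0.69,0.45,-0.49],[1.32,0.96,-0.96],[1.88,1.54,-1.4],[2.36,2.18,-1.81],[2.76,2.86,-2.19]])

```text
clock: 6.82
eef_pos: [531.1, 26.3, 359.3]
tcp_rot: [-1.95, -0.608, -0.182]
contact_force: [0.4, 0.9, -2.7]
opening: 0.689
grasp_force: 86.8
```

>>> play_rows(dp=[[0.29,-0.07,0.18],[0.58,-0.09,0.31],[0.88,-0.07,0.38],[1.16,-0.01,0.4],[1.43,0.1,0.37]], rot=[[0.29,0.71,-0.41],[0.49,1.44,-0.81],[0.59,2.19,-1.19],[0.59,2.95,-1.56],[0.49,3.71,-1.91]])

```text
clock: 7.23
eef_pos: [584.8, 28.7, 384.2]
tcp_rot: [-1.576, -0.884, -0.649]
contact_force: [0.4, 0.4, -1.8]
opening: 0.691
grasp_force: 86.8
```

```bash
python3 - <<'E'
from plan import *
from rig import telemetry
s=telemetry.sense();print(s["qpos"].round(3),s["eef_pos"],s["contact_force"],s["clock"])
a,T=fk(s["qpos"],P);print(a-s["eef_pos"],(T.inv()*E('xyz',s["tcp_rot"])).as_rotvec())
show(s["qpos"],np.load("q1.npy"),(s["eef_pos"],E('xyz',s["tcp_rot"])))
E
```

```text
[-0.577  0.378  2.146  1.631  1.524 -0.267] [584.80043381  28.69178593 384.20540863] [ 0.35570319  0.39544815 -1.78752156] 7.2333
[ 4.20869328 -2.24679138 -2.71887741] [-2.00389701e-03  1.64302724e-03  9.03717193e-06]
N 30 3.348349032546894 15.118184968186096
0 dp [[0.14, 0.23, 0.03], [0.25, 0.33, 0.02], [0.35, 0.45, 0.0], [0.45, 0.57, -0.03], [0.55, 0.7, -0.07]]
  rot [[-0.07, 0.35, -0.19], [-0.18, 0.7, -0.39], [-0.32, 1.05, -0.58], [-0.48, 1.39, -0.78], [-0.66, 1.72, -0.98]]
   tcp [611.   5. 383.] board z 286.0 458.0 wrist [ 362. -229.  349.] q [-0.57  0.42  2.21  1.84  1.54 -0.49]
5 dp [[0.08, 0.15, -0.03], [0.16, 0.31, -0.08], [0.23, 0.48, -0.15], [0.29, 0.66, -0.22], [0.34, 0.84, -0.31]]
  rot [[-0.2, 0.31, -0.21], [-0.43, 0.61, -0.41], [-0.68, 0.9, -0.62], [-0.94, 1.17, -0.84], [-1.23, 1.43, -1.05]]
   tcp [627. -29. 375.] board z 274.0 450.0 wrist [ 341. -211.  320.] q [-0.56  0.46  2.28  2.05  1.55 -0.7 ]
10 dp [[0.04, 0.2, -0.07], [0.07, 0.41, -0.16], [0.1, 0.63, -0.26], [0.11, 0.85, -0.38], [0.12, 1.07, -0.51]]
  rot [[-0.3, 0.24, -0.23], [-0.62, 0.45, -0.45], [-0.95, 0.65
[... 502 characters left out ...]
 -1.14]
20 dp [[-0.07, 0.27, -0.13], [-0.15, 0.54, -0.28], [-0.23, 0.81, -0.45], [-0.31, 1.08, -0.63], [-0.4, 1.35, -0.83]]
  rot [[-0.4, 0.02, -0.29], [-0.81, 0.03, -0.59], [-1.22, 0.0, -0.89], [-1.63, -0.04, -1.21], [-2.03, -0.11, -1.52]]
   tcp [ 607. -171.  290.] board z 190.0 364.0 wrist [ 265. -153.  260.] q [-0.53  0.59  2.47  2.67  1.58 -1.36]
25 dp [[-0.14, 0.28, -0.15], [-0.27, 0.57, -0.32], [-0.41, 0.85, -0.51], [-0.55, 1.13, -0.72], [-0.68, 1.4, -0.93]]
  rot [[-0.4, -0.09, -0.33], [-0.8, -0.2, -0.67], [-1.2, -0.32, -1.02], [-1.59, -0.48, -1.38], [-1.98, -0.65, -1.75]]
   tcp [ 570. -219.  250.] board z 158.0 320.0 wrist [ 237. -134.  250.] q [-0.51  0.63  2.53  2.88  1.6  -1.58]
```

>>> play_rows(dp=[[0.23,0.2,0.01],[0.44,0.45,-0.04],[0.62,0.73,-0.14],[0.78,1.04,-0.29],[0.9,1.38,-0.5]], rot=[[-0.2,0.71,-0.4],[-0.5,1.4,-0.8],[-0.89,2.04,-1.2],[-1.37,2.63,-1.6],[-1.93,3.17,-2.0]])

```text
clock: 7.65
eef_pos: [624.7, -27.2, 377.0]
tcp_rot: [-1.251, -1.046, -1.286]
contact_force: [-0.4, -0.1, -2.0]
opening: 0.686
grasp_force: 86.8
```

>>> play_rows(dp=[[0.07,0.42,-0.15],[0.11,0.85,-0.36],[0.12,1.3,-0.63],[0.09,1.75,-0.96],[0.04,2.2,-1.35]], rot=[[-0.61,0.45,-0.46],[-1.29,0.82,-0.94],[-2.02,1.11,-1.43],[-2.8,1.32,-1.94],[-3.61,1.43,-2.46]])

```text
clock: 8.07
eef_pos: [626.8, -118.1, 327.6]
tcp_rot: [-1.116, -1.234, -1.849]
contact_force: [0.1, 0.1, -2.1]
opening: 0.689
grasp_force: 86.8
```

>>> play_rows(dp=[[-0.16,0.54,-0.28],[-0.33,1.08,-0.61],[-0.51,1.61,-1.02],[-0.7,2.12,-1.48],[-0.89,2.61,-2.01]], rot=[[-0.8,0.02,-0.59],[-1.62,-0.05,-1.21],[-2.43,-0.21,-1.86],[-3.23,-0.46,-2.53],[-4.02,-0.8,-3.22]])

```text
clock: 8.48
eef_pos: [571.3, -216.8, 251.1]
tcp_rot: [1.788, -1.563, 1.105]
contact_force: [0.1, 0.9, -1.7]
opening: 0.683
grasp_force: 86.8
```

```bash
python3 - <<'E'
from plan import *
from rig import telemetry, optics
import cv2,pickle
s=telemetry.sense();print(s["qpos"].round(3),s["eef_pos"],s["tcp_rot"],s["contact_force"],s["clock"])
print(E('xyz',s["tcp_rot"]).as_matrix().round(4))
f=optics.grab_frame("wrist");pickle.dump((s,f),open("pics/w2.pkl","wb"))
g=optics.grab_frame("scene");pickle.dump(g,open("pics/scene2.pkl","wb"))
k=optics.grab_frame("side");pickle.dump(k,open("pics/side2.pkl","wb"))
c=lambda f,x,y:cv2.resize(f["color"][y:y+150,x:x+200,::-1],(400,300),interpolation=cv2.INTER_CUBIC)
o=np.vstack([np.hstack([cv2.resize(f["color"][:,:,::-1],(400,300)),c(f,180,60)]),np.hstack([c(g,130,80),c(k,170,60)])])
cv2.imwrite("pics/m2.png",o)
E
```

```text
[-0.511  0.657  2.515  2.879  1.598 -1.586] [ 571.30977564 -216.75363391  251.07069746] [ 1.78802814 -1.56314648  1.10488029] [ 0.08852505  0.86928474 -1.7434348 ] 8.4833
[[ 0.0034 -0.2461  0.9692]
 [ 0.0068 -0.9692 -0.2461]
 [ 1.      0.0075 -0.0016]]
```

View pics/m2.png

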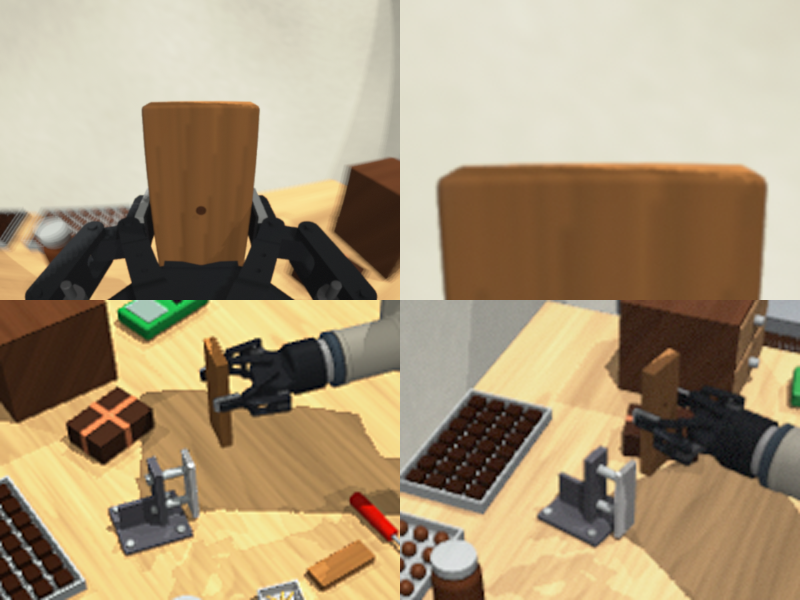

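The montage shows the upright held vertically and squarely by its edges. In the wrist view its top edge runs from (143,105) to (258,105). The stop is clear in front of it, with the plate at crop pixels (190,485) in scene and (622,495) in side. I'm working out the correction and the descent.

```bash
cat > tgt.py <<'E'
from plan import *
from rig import telemetry
import sys
h=np.radians(float(sys.argv[1]));S,U,Z=map(float,sys.argv[2:5]); n=np.array([np.cos(h),np.sin(h),0]);t=np.array([-n[1],n[0],0])
s=telemetry.sense();R0=E('xyz',s["tcp_rot"]);p=S*n+U*t+[0,0,Z];R=Rpush(h)
print("clock",s["clock"],"pos SUZ",(s["eef_pos"]@n).round(2),(s["eef_pos"]@t).round(2),s["eef_pos"][2].round(2),"F n,t,z",(s["contact_force"]@np.c_[n,t,[0,0,1]]).round(2),"torq",s["wrist_torque"].round(3))
print("dp",(R0.inv().apply(p-s["eef_pos"])/40).round(3).tolist(),"rot",((R0.inv()*R).as_rotvec()/np.radians(6)).round(3).tolist(),"head",np.degrees(np.arctan2(*R0.as_matrix()[[1,0],2])).round(2), "xaxis",R0.as_matrix()[:,0].round(4))
x=ik(p,R,s["qpos"]);print("q",x.x.round(3),round(x.cost,3))
E
python3 tgt.py -14.4 607 -70.3 130;python3 tgt.py -14.4 607 -70.3 97
```

```text
clock 8.6333 pos SUZ 607.34 -66.84 251.28 F n,t,z [-0.29  0.45 -0.88] torq [0.165 0.642 0.007]
dp [-3.032, 0.078, -0.006] rot [-0.059, 0.01, 0.028] head -14.05 xaxis [0.0017 0.0026 1.    ]
q [-0.515  1.026  2.452  2.866  1.896 -1.661] 0.0
clock 8.6333 pos SUZ 607.34 -66.84 251.28 F n,t,z [-0.29  0.45 -0.88] torq [0.165 0.642 0.007]
dp [-3.857, 0.075, -0.005] rot [-0.059, 0.01, 0.028] head -14.05 xaxis [0.0017 0.0026 1.    ]
q [-0.515  1.118  2.416  2.861  1.949 -1.677] 0.0
```

>>> play_rows(dp=[[-0.6,0.08,0],[-1.2,0.08,0],[-1.9,0.08,0],[-2.5,0.08,0],[-3.0,0.08,0]], rot=[[-0.06,0.01,0.03],[-0.06,0.01,0.03],[-0.06,0.01,0.03],[-0.06,0.01,0.03],[-0.06,0.01,0.03]])

```text
clock: 9.05
eef_pos: [572.3, -220.4, 131.5]
tcp_rot: [-0.239, -1.566, 3.13]
contact_force: [-0.2, -0.1, -1.9]
opening: 0.688
grasp_force: 86.8
```

>>> play_rows(dp=[[-0.3,0,0],[-0.6,0,0],[-0.75,0,0],[-0.75,0,0],[-0.75,0,0]], rot=[[0,0,0],[0,0,0],[0,0,0],[0,0,0],[0,0,0]])

```text
clock: 9.47
eef_pos: [572.0, -221.4, 103.5]
tcp_rot: [0.25, -1.565, 2.638]
contact_force: [-0.2, -0.4, -1.1]
opening: 0.689
grasp_force: 86.8
```

```bash
python3 tgt.py -14.4 607 -70.3 92; python3 - <<'E'
from rig import optics
import cv2,pickle,numpy as np
g=optics.grab_frame("scene");k=optics.grab_frame("side");pickle.dump((g,k),open("pics/gk3.pkl","wb"))
c=lambda f,x,y:cv2.resize(f["color"][y:y+100,x:x+80,::-1],(400,500),interpolation=cv2.INTER_CUBIC)
cv2.imwrite("pics/m3.png",np.hstack([c(g,180,120),c(k,235,110)]))
E
```

```text
clock 9.4667 pos SUZ 609.08 -72.22 103.48 F n,t,z [-0.06 -0.42 -1.13] torq [ 0.167  0.621 -0.015]
dp [-0.287, -0.048, -0.054] rot [0.021, -0.051, 0.013] head -14.52 xaxis [-0.0049  0.0027  1.    ]
q [-0.515  1.131  2.41   2.86   1.956 -1.679] 0.0
```

View pics/m3.png

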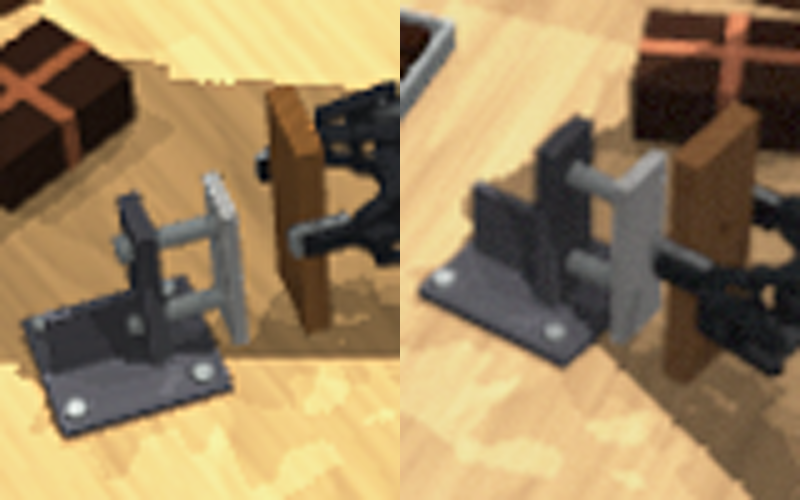

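The scene crop shows the stop clear and the upright's stop-side top edge from about (268,92) to (303,155). In the side crop that edge runs from about (278,158) to (340,105). The near finger is heading past the left of the plate. I'll check how well it's centred in those views.

```bash
python3 - <<'E'
from h import *
h=np.radians(-14.4);n=np.array([np.cos(h),np.sin(h)]);t=np.array([-n[1],n[0]])
for name,o,pts in(("scene",(180,120),[(268,92),(303,155)]),("side",(235,110),[(278,158),(340,105)])):
    w=[ray(name,np.array(o)+np.array(p)/5-.4,172)[:2] for p in pts]
    print(name,[(round(x@n,1),round(x@t,1)) for x in w])
for name,o,pts in(("scene",(180,120),[(206,177),(231,217)]),("side",(235,110),[(220,190),(265,153)])):
    w=[ray(name,np.array(o)+np.array(p)/5-.4,124)[:2] for p in pts]
    print("plate",name,[(round(x@n,1),round(x@t,1)) for x in w])
E
```

```text
scene [(np.float64(595.7), np.float64(-98.3)), (np.float64(592.9), np.float64(-41.1))]
side [(np.float64(591.7), np.float64(-42.4)), (np.float64(590.5), np.float64(-99.8))]
plate scene [(np.float64(640.3), np.float64(-90.2)), (np.float64(636.2), np.float64(-53.2))]
plate side [(np.float64(634.4), np.float64(-51.2)), (np.float64(633.0), np.float64(-92.6))]
```

>>> play_rows(dp=[[-0.1,0.02,-0.05],[-0.2,0.02,-0.05],[-0.22,0.02,-0.05],[-0.22,0.02,-0.05],[-0.22,0.02,-0.05]], rot=[[0.02,-0.05,0.01],[0.02,-0.05,0.01],[0.02,-0.05,0.01],[0.02,-0.05,0.01],[0.02,-0.05,0.01]])

```text
clock: 9.98
eef_pos: [569.5, -222.4, 94.5]
tcp_rot: [1.566, -1.569, 1.322]
contact_force: [-0.4, 0.9, -2.0]
opening: 0.69
grasp_force: 86.8
```

```bash
python3 tgt.py -14.4 607 -73 91.4
```

```text
clock 9.9833 pos SUZ 606.89 -73.83 94.53 F n,t,z [-0.58  0.8  -1.95] torq [ 0.166  0.649 -0.009]
dp [-0.078, -0.021, 0.003] rot [0.019, -0.0, 0.018] head -14.51 xaxis [5.0e-04 1.8e-03 1.0e+00]
q [-0.524  1.131  2.408  2.85   1.954 -1.683] 0.0
```

>>> play_rows(dp=[[-0.02,0,0],[-0.02,0,0],[-0.02,0,0]], rot=[[0,0,0],[0,0,0],[0,0,0]])

```text
clock: 10.23
eef_pos: [569.5, -222.4, 93.7]
tcp_rot: [1.564, -1.569, 1.324]
contact_force: [-0.4, -0.7, -2.3]
opening: 0.69
grasp_force: 86.8
```

>>> play_rows(dp=[[-0.02,0,0],[-0.02,0,0],[-0.02,0,0]], rot=[[0,0,0],[0,0,0],[0,0,0]])

```text
clock: 10.48
eef_pos: [569.5, -222.4, 92.9]
tcp_rot: [1.571, -1.569, 1.318]
contact_force: [0.5, 0.4, -1.3]
opening: 0.691
grasp_force: 86.8
```

```bash
python3 tgt.py -14.4 607 -73 91.4
```

```text
clock 10.4833 pos SUZ 606.9 -73.77 92.92 F n,t,z [ 0.4   0.48 -1.25] torq [ 0.194  0.646 -0.014]
dp [-0.038, -0.019, 0.003] rot [0.018, 0.0, 0.019] head -14.51 xaxis [5.0e-04 1.9e-03 1.0e+00]
q [-0.524  1.131  2.408  2.85   1.954 -1.683] 0.0
```

>>> play_rows(dp=[[-0.02,0,0],[-0.02,0,0]], rot=[[0,0,0],[0,0,0]])

```text
clock: 10.65
eef_pos: [569.5, -222.4, 92.1]
tcp_rot: [1.539, -1.569, 1.35]
contact_force: [-0.1, -0.5, -1.5]
opening: 0.683
grasp_force: 86.8
```

>>> play_rows(dp=[[-0.02,0,0],[-0.02,0,0]], rot=[[0,0,0],[0,0,0]])

```text
clock: 10.82
eef_pos: [569.5, -222.4, 92.0]
tcp_rot: [0.792, -1.568, 2.096]
contact_force: [-1.2, -0.7, 3.7]
opening: 0.689
grasp_force: 86.9
```

```bash
python3 tgt.py -14.4 607 -73 90
```

```text
clock 10.8167 pos SUZ 606.96 -73.81 92.02 F n,t,z [-0.95 -0.97  3.66] torq [0.123 0.018 0.011]
dp [-0.05, -0.02, 0.001] rot [0.018, -0.018, 0.018] head -14.51 xaxis [-0.0013  0.0023  1.    ]
q [-0.524  1.135  2.407  2.85   1.956 -1.683] 0.0
```

Contact at z = 92. I'll ease the downward load slightly and advance.

>>> play_rows(dp=[[0.01,-0.01,0.1],[0.01,-0.01,0.3],[0.01,-0.01,0.5],[0.01,-0.01,0.7],[0.01,-0.01,0.75]], rot=[[0,0,0.02],[0,0,0.02],[0,0,0.02],[0,0,0.02],[0,0,0.02]])

```text
clock: 11.23
eef_pos: [600.2, -229.8, 92.0]
tcp_rot: [0.455, -1.57, 2.434]
contact_force: [-0.9, -0.1, 1.6]
opening: 0.685
grasp_force: 86.8
```

```bash
python3 tgt.py -14.4 640 -73 92
```

```text
clock 11.2333 pos SUZ 638.46 -73.35 92.01 F n,t,z [-0.83 -0.29  1.57] torq [0.118 0.461 0.024]
dp [-0.0, -0.009, 0.039] rot [0.014, -0.01, 0.005] head -14.49 xaxis [-8.e-04  7.e-04  1.e+00]
q [-0.495  1.09   2.355  2.889  1.866 -1.646] 0.0
```

>>> play_rows(dp=[[0,0,0.05],[0,0,0.1],[0,0,0.15]], rot=[[0,0,0],[0,0,0],[0,0,0]])

```text
clock: 11.48
eef_pos: [604.5, -230.9, 92.0]
tcp_rot: [-0.578, -1.57, -2.817]
contact_force: [-1.2, 0.8, 4.5]
opening: 0.688
grasp_force: 87.0
```

>>> play_rows(dp=[[0,0,0.05],[0,0,0.1],[0,0,0.15]], rot=[[0,0,0],[0,0,0],[0,0,0]])

```text
clock: 11.73
eef_pos: [610.1, -232.4, 92.0]
tcp_rot: [-1.243, -1.57, -2.151]
contact_force: [-5.6, 1.8, 4.8]
opening: 0.688
grasp_force: 87.5
```

```bash
python3 tgt.py -14.4 640 -73 92
```

```text
clock 11.7333 pos SUZ 648.72 -73.34 91.96 F n,t,z [-5.86  0.31  4.79] torq [ 0.124 -0.24   0.196]
dp [0.001, -0.008, -0.218] rot [0.016, -0.001, -0.004] head -14.5 xaxis [-2.e-04 -4.e-04  1.e+00]
q [-0.495  1.09   2.355  2.889  1.866 -1.646] 0.0
```

The positive Mz means the left edge touched first, which agrees with the images. I'll yaw a little to the left, ease the foot, and watch the moment.

>>> play_rows(dp=[[0.012,0,0],[0.012,0,0],[0.012,0,0]], rot=[[0.08,0,0],[0.16,0,0],[0.16,0,0]])

```text
clock: 11.98
eef_pos: [610.1, -232.5, 91.9]
tcp_rot: [-2.617, -1.57, -0.76]
contact_force: [-2.9, 2.9, 1.2]
opening: 0.684
grasp_force: 87.1
```

```bash
python3 tgt.py -14.4 640 -73 92
```

```text
clock 11.9833 pos SUZ 648.79 -73.43 91.94 F n,t,z [-3.55  2.07  1.15] torq [0.205 0.231 0.333]
dp [0.001, -0.014, -0.22] rot [-0.152, 0.006, -0.004] head -13.49 xaxis [ 6.e-04 -5.e-04  1.e+00]
q [-0.495  1.09   2.355  2.889  1.866 -1.646] 0.0
```

>>> play_rows(dp=[[0,0,0.05],[0,0,0.07],[0,0,0.07]], rot=[[0.08,0,0],[0.1,0,0],[0.1,0,0]])

```text
clock: 12.23
eef_pos: [612.7, -233.2, 91.9]
tcp_rot: [-2.771, -1.57, -0.596]
contact_force: [-5.2, 3.5, 2.1]
opening: 0.69
grasp_force: 87.5
```

```bash
python3 tgt.py -14.4 640 -73 92
```

```text
clock 12.2333 pos SUZ 651.47 -73.47 91.92 F n,t,z [-5.89  2.07  2.1 ] torq [0.081 0.167 0.193]
dp [0.002, -0.019, -0.286] rot [-0.246, 0.009, -0.003] head -12.93 xaxis [ 8.e-04 -6.e-04  1.e+00]
q [-0.495  1.09   2.355  2.889  1.866 -1.646] 0.0
```

```bash
cat > avg.py <<'E'
from plan import *
from rig import telemetry,optics
import pickle
h=np.radians(-13.5);n=np.array([np.cos(h),np.sin(h),0]);t=np.array([-n[1],n[0],0]);A=[];im={}
for i in range(6):
    s=telemetry.sense();A.append(np.r_[s["contact_force"]@np.c_[n,t,[0,0,1]],s["wrist_torque"]@np.c_[n,t,[0,0,1]],s["eef_pos"]@np.c_[n,t,[0,0,1]]])
    k="scene" if i%2 else "side";im[k]=optics.grab_frame(k)
A=np.array(A);print(s["clock"],"F,M(n,t,z),pos",A.mean(0).round(3),"sd",A.std(0)[:6].round(2));pickle.dump(im,open("pics/last.pkl","wb"))
E
python3 avg.py; python3 - <<'E'
import pickle,cv2,numpy as np
im=pickle.load(open("pics/last.pkl","rb"))
c=lambda f,x,y:cv2.resize(f["color"][y:y+75,x:x+60,::-1],(400,500),interpolation=cv2.INTER_CUBIC)
cv2.imwrite("pics/m4.png",np.hstack([c(im["scene"],195,130),c(im["side"],250,115)]))
E
```

```text
12.4833 F,M(n,t,z),pos [-5.15800e+00  1.68300e+00  1.80200e+00  7.70000e-02  1.55000e-01
  1.65000e-01  6.50192e+02 -8.36850e+01  9.19270e+01] sd [0.55 0.44 0.48 0.02 0.03 0.04]
```

View pics/m4.png

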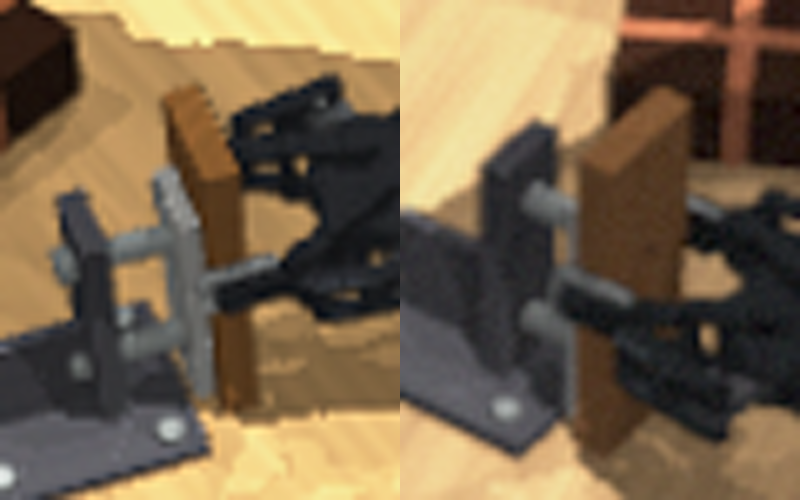

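Both views show the upright flush against the plate. In the scene crop, the stop-side top edge runs (165,98)–(205,180) and the plate's top front edge about (177,170)–(203,232). In the side crop the upright's edge runs (180,160)–(270,88). I'll check centring at a heading of -13.2°.

```bash
python3 - <<'E'
from h import *
h=np.radians(-13.2);n=np.array([np.cos(h),np.sin(h)]);t=np.array([-n[1],n[0]])
def g(l,name,o,pts,z,k):
    w=[ray(name,np.array(o)+np.array(p)/k-.5+.5/k,z)[:2] for p in pts]
    print(l,name,[(round(float(x@n),1),round(float(x@t),1)) for x in w],"midU",round(float(np.mean([x@t for x in w])),1))
k=20/3
g("board","scene",(195,130),[(165,98),(205,180)],160.6,k)
g("board","side",(250,115),[(180,160),(270,88)],160.6,k)
g("plate now","scene",(195,130),[(177,170),(203,232)],124,k)
g("plate0","scene",(170,148),[(270,33),(287,75)],124,5)
g("plate0","side",(225,127),[(272,108),(315,72)],124,5)
g("plate0bot","side",(225,127),[(268,262),(308,228)],8,5)
g("plate3","scene",(180,120),[(206,177),(231,217)],124,5)
g("plate3","side",(235,110),[(220,190),(265,153)],124,5)
g("foot back","scene",(170,148),[(72,180),(118,295)],10,5)
print("tcp U",650.192*0, np.array([612.6,-233.2])@t)
E
```

```text
board scene [(637.3, -112.1), (637.1, -57.4)] midU -84.8
board side [(634.3, -55.3), (630.8, -116.0)] midU -85.7
plate now scene [(637.5, -102.9), (638.9, -62.1)] midU -82.5
plate0 scene [(629.3, -103.7), (631.1, -66.8)] midU -85.2
plate0 side [(630.8, -63.0), (628.9, -102.9)] midU -82.9
plate0bot side [(631.9, -64.0), (629.2, -102.0)] midU -83.0
plate3 scene [(638.3, -103.6), (635.0, -66.5)] midU -85.1
plate3 side [(633.2, -64.5), (630.9, -105.8)] midU -85.2
foot back scene [(758.8, -136.1), (758.6, -35.1)] midU -85.6
tcp U 0.0 -87.15085712023327
```

>>> play_rows(dp=[[0.005,-0.015,0.05],[0.005,-0.015,0.1],[0.005,-0.015,0.15],[0.005,-0.015,0.2],[0.005,-0.015,0.22]], rot=[[-0.05,0,0],[-0.05,0,0],[-0.05,0,0],[-0.05,0,0],[-0.05,0,0]])

```text
clock: 12.95
eef_pos: [620.9, -235.1, 91.9]
tcp_rot: [-2.997, -1.569, -0.377]
contact_force: [-12.2, 1.1, 1.4]
opening: 0.684
grasp_force: 88.1
```

```bash
python3 avg.py; python3 tgt.py -13.2 650 -86 92
```

```text
13.2 F,M(n,t,z),pos [-9.6670e+00 -1.5390e+00  1.8930e+00  1.0500e-01  1.1600e-01 -4.1900e-01
  6.5859e+02 -8.3682e+01  9.1921e+01] sd [1.19 0.39 0.69 0.04 0.04 0.03]
clock 13.25 pos SUZ 658.13 -87.14 91.91 F n,t,z [-8.73 -1.9   2.41] torq [ 0.106  0.096 -0.377]
dp [0.002, -0.028, -0.203] rot [0.024, 0.016, -0.002] head -13.35 xaxis [ 1.6e-03 -6.0e-04  1.0e+00]
q [-0.506  1.077  2.332  2.859  1.829 -1.645] 0.0
```

>>> play_rows(dp=[[0,0.008,0],[0,0.008,0],[0,0.008,0]], rot=[[-0.03,0,0],[-0.05,0,0],[-0.05,0,0]])

```text
clock: 13.5
eef_pos: [620.7, -235.2, 91.9]
tcp_rot: [-2.945, -1.569, -0.435]
contact_force: [-9.3, 1.0, 1.9]
opening: 0.686
grasp_force: 88.0
```

```bash
python3 avg.py; python3 tgt.py -13.5 650 -86 92
```

```text
13.75 F,M(n,t,z),pos [-9.96200e+00 -7.67000e-01  1.76900e+00  6.90000e-02  9.90000e-02
 -2.59000e-01  6.58472e+02 -8.37610e+01  9.19100e+01] sd [0.48 0.33 0.4  0.05 0.02 0.04]
clock 13.8 pos SUZ 658.48 -83.75 91.9 F n,t,z [-10.2   -0.42   1.72] torq [ 0.063  0.035 -0.273]
dp [0.002, 0.057, -0.212] rot [0.019, 0.017, -0.003] head -13.61 xaxis [ 1.7e-03 -7.0e-04  1.0e+00]
q [-0.512  1.077  2.332  2.859  1.829 -1.645] 0.0
```

>>> play_rows(dp=[[0,0.006,0],[0,0.006,0],[0,0.006,0]], rot=[[-0.03,0,0],[-0.05,0,0],[-0.05,0,0]])

```text
clock: 14.05
eef_pos: [620.7, -235.2, 91.9]
tcp_rot: [-2.949, -1.569, -0.436]
contact_force: [-11.0, 2.0, 2.6]
opening: 0.69
grasp_force: 88.1
```

```bash
python3 avg.py; python3 tgt.py -13.5 650 -86 92
```

```text
14.3 F,M(n,t,z),pos [-1.05950e+01 -6.19000e-01  2.16900e+00  4.40000e-02  6.40000e-02
  4.60000e-02  6.58412e+02 -8.38370e+01  9.19100e+01] sd [0.49 0.45 0.36 0.02 0.01 0.04]
clock 14.35 pos SUZ 658.43 -83.84 91.93 F n,t,z [-10.4    0.39   2.06] torq [0.046 0.073 0.043]
dp [0.001, 0.055, -0.21] rot [0.066, 0.018, -0.004] head -13.89 xaxis [ 1.7e-03 -8.0e-04  1.0e+00]
q [-0.512  1.077  2.332  2.859  1.829 -1.645] 0.0
```

The yaw moment is now close to zero and the push is about 10 N. Next I hold for more than 2 s.

>>> play_rows(dp=[[0,0,0],[0,0,0],[0,0,0],[0,0,0],[0,0,0]], rot=[[0,0,0],[0,0,0],[0,0,0],[0,0,0],[0,0,0]])

```text
clock: 14.77
eef_pos: [620.7, -235.2, 91.9]
tcp_rot: [-2.942, -1.569, -0.442]
contact_force: [-10.1, 2.4, 2.5]
opening: 0.689
grasp_force: 88.1
```

>>> play_rows(dp=[[0,0,0],[0,0,0],[0,0,0],[0,0,0],[0,0,0]], rot=[[0,0,0],[0,0,0],[0,0,0],[0,0,0],[0,0,0]])

```text
clock: 15.18
eef_pos: [620.7, -235.2, 91.9]
tcp_rot: [-2.941, -1.569, -0.443]
contact_force: [-10.4, 2.5, 2.5]
opening: 0.683
grasp_force: 88.1
```

>>> play_rows(dp=[[0,0,0],[0,0,0],[0,0,0],[0,0,0],[0,0,0]], rot=[[0,0,0],[0,0,0],[0,0,0],[0,0,0],[0,0,0]])

```text
clock: 15.6
eef_pos: [620.7, -235.2, 91.9]
tcp_rot: [-2.928, -1.569, -0.456]
contact_force: [-10.5, 1.2, 2.2]
opening: 0.688
grasp_force: 88.1
```

>>> play_rows(dp=[[0,0,0],[0,0,0],[0,0,0],[0,0,0],[0,0,0]], rot=[[0,0,0],[0,0,0],[0,0,0],[0,0,0],[0,0,0]])

```text
clock: 16.02
eef_pos: [620.6, -235.2, 91.9]
tcp_rot: [-2.902, -1.569, -0.482]
contact_force: [-11.3, 1.6, 1.3]
opening: 0.689
grasp_force: 88.1
```

>>> play_rows(dp=[[0,0,0],[0,0,0],[0,0,0],[0,0,0],[0,0,0]], rot=[[0,0,0],[0,0,0],[0,0,0],[0,0,0],[0,0,0]])

```text
clock: 16.43
eef_pos: [620.7, -235.2, 91.9]
tcp_rot: [-2.928, -1.569, -0.456]
contact_force: [-10.9, 1.0, 1.8]
opening: 0.689
grasp_force: 88.1
```

```bash
python3 avg.py; python3 - <<'E'
import pickle,cv2,numpy as np
im=pickle.load(open("pics/last.pkl","rb"))
c=lambda f,x,y:cv2.resize(f["color"][y:y+75,x:x+60,::-1],(400,500),interpolation=cv2.INTER_CUBIC)
cv2.imwrite("pics/m5.png",np.hstack([c(im["scene"],190,130),c(im["side"],245,115)]))
E
```

```text
16.6833 F,M(n,t,z),pos [-1.02630e+01 -7.22000e-01  1.67900e+00  4.00000e-02  6.50000e-02
  5.10000e-02  6.58424e+02 -8.38230e+01  9.19120e+01] sd [0.41 0.56 0.42 0.02 0.01 0.03]
```

View pics/m5.png

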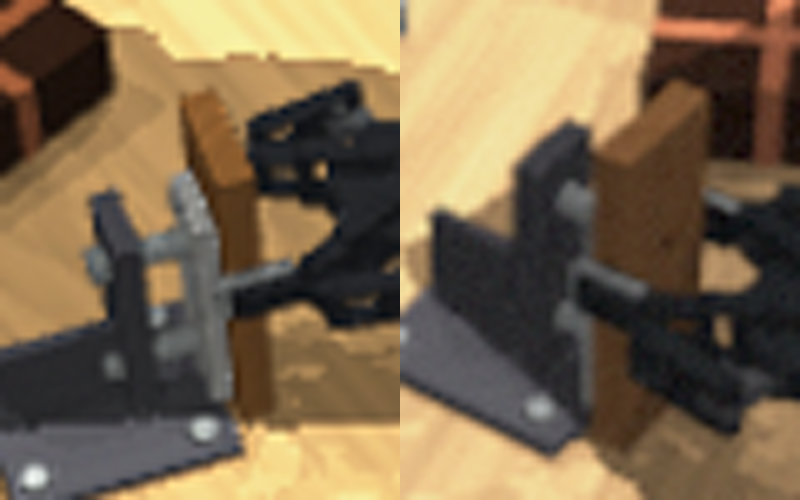

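The upright stands vertical and flush on the pushed-back plate, with its foot on the counter at scene crop (255,412). The plate gap to the post has shortened and the push is steady at about 10 N. I'm handing it in.

```bash
python3 -c "
from rig import r
print(r.sign_off())"
```

```text
the job is handed in; nothing more can be done
None
```

The upright is standing on its end, pressed against the spring plate with a steady push of about 10 N, and still gripped with its foot on the counter. It was held there for over two seconds, it looked flat and within about 1 mm of centre, nothing else was touched as far as I could see, and the job was handed in at about 17 s.

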